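# Break down the two piles on the drilling bench

## Task

Two short piles are in the way on the drilling bench: take them apart from the top and set each thing upright on its own place: the drill battery squarely in the bay of the green charger (its long side along the charger's), the white pipe flange in the middle of the chipboard panel's drawn circle, the red hole saw over the steel peg of the wooden block, teeth down, and the screw tin in the middle of the round steel dish. Put each thing down rather than dropping it, leave the pencil and the tape measure where they lie, and let go of everything at the end.

Things in the scene. Friction and masses are not known exactly. Their poses are not given: they have to be found in the camera images.
- battery_center (a point): drill battery, loose: a block 84 (its x) by 58 (its y) by 50 mm tall, black below and grey above, with a red latch on each short end; about 0.4 kg. It stands on the bench at the bottom of one pile, with the tin or the hole saw on top. The point is its centre, 25 mm above its underside; x runs along its 84 mm length, z up. Grip it across the 58 mm width, at the height of the point. Either end may face either way in the charger.
- flange_center (a point): white plastic pipe flange, loose: an upright tube 60 mm in outer diameter (40 mm bore, open through) and 50 mm tall, with a round foot flange 84 mm in diameter and 5 mm thick at its underside; about 0.12 kg. It stands on the bench, foot down, at the bottom of the other pile, with the tin or the hole saw on top. The point is on its axis, 30 mm above its underside (20 mm below its top): the height to grip the tube, fingertips staying above the foot. z up.
- tin_center (a point): round screw tin, loose: steel with a white label and a blue lid, 55 mm in diameter and 50 mm tall, lid shut for good; about 0.25 kg. At the start it is the top thing of one pile, on the battery or on the flange (its underside 50 mm above the bench). The point is its centre, 25 mm above its underside; z up.
- holesaw_center (a point): hole saw, loose: a red cup, mouth with steel teeth down, 52 mm in outer diameter, 46 mm inside and 50 mm tall over all: the closed cup is 44 mm tall and a steel nut 24 mm across stands 6 mm on top; about 0.16 kg. At the start it is the top thing of the other pile, on the battery or on the flange (its teeth 50 mm above the bench). The point is on its axis, 25 mm above the teeth; z up.
- charger_bay (a point): battery charger, fixed: a green body 150 (its x) by 84 mm (its y) whose bay floor, black with two brass contacts, lies 22 mm above the bench. A stop 10 mm higher than the floor closes each x end of the bay, the stops 108 mm apart inside; the long sides are open. The point is the centre of the bay floor; x runs from stop to stop, z up. The battery's x belongs along this x.
- panel_mark (a point): chipboard panel, fixed: 160 by 160 mm, 16 mm thick, with a black circle 108 mm in diameter drawn in its middle, a small dark disc at the centre, and eight upright steel screws round it on a circle of 132 mm diameter, 10 mm proud of the panel. The point is the centre of the circle on the panel's top, 16 mm above the bench; z up. The flange's foot belongs inside the drawn circle.
- sawblock_top (a point): parking block for the hole saw, fixed: pale wood, 100 by 100 by 20 mm, with a red painted ring round an upright steel peg 20 mm in diameter and 16 mm tall, its top edge tapered. The point is the centre of the block's top face, at the peg's foot, 20 mm above the bench; z up. The hole saw's teeth rest on the wood with the peg inside the cup.
- dish_floor (a point): round steel parts dish, fixed: 120 mm in diameter, with a blue disc 64 mm in diameter in the middle of its floor. The floor lies 5 mm above the bench and the rim stands 3 mm above the floor (110 mm inside). The point is the centre of the floor; z up.
- pencil: carpenter's pencil, loose, to be left alone: green, flat, about 160 mm long (its x), 12 mm wide and 8 mm thick, lying on the bench between the two piles. The origin is under the middle of its green part.
- tape: tape measure, loose, to be left alone: yellow case 62 (its x) by 34 by 56 mm tall, standing on the bench. The origin is the centre of its underside.
Not all that is in view belongs to the job. What is shaped like the part that bears battery_center but purple is not meant. Of the things that look like the part that bears charger_bay, take the one that is farthest from the robot's base at the start.

How it is judged:
By the outcome, as a careful person would: the job done as asked, in the order asked, and still so for the second after the job is handed in, with the robot touching nothing.
It also fails if it takes over 93 s, if anything falls off the work surface, if the arm or the gripper's body presses on something with over 40 N, if the wrist force passes 120 N, or if a joint passes its speed limit or range.

## Robot

A 6-joint arm with a two-finger parallel gripper is mounted at the origin on the work surface. World frame = base frame: x ahead of the robot, y to its left, z up, the work surface at z = 0. Lengths are in m, angles in rad, forces in N, time in s.
With the tool pointing down it reaches from about 0.3 to 0.775 m from the base axis. Payload 14.6 kg.
Tool frame: the origin (TCP) lies midway between the tips of the shut fingers; the grasp point (between the pads) lies 19 mm behind it (ctrl.pinch_z is the distance from the TCP to the grasp point, in m); z points along the fingers, y is the line along which they close (so a half turn about z gives the same grasp; the last joint's range is limited). The gripper opens to 94 mm and grips with 3 to 60 N. Pads are 16 mm wide; open, the fingers measure 119 mm over their backs; the gripper's body (75 mm by 177 mm) begins 78 mm behind the grasp point.
Start: joints at [-1.179, 0.3, 1.521, -0, 1.321, -0.067], TCP at [0.244, -0.493, 0.205] pointing down, gripper open.
Joint ranges: [-3.03, 3.03], [-0.79, 2.21], [0.23, 2.52], [-1.04, 4.18], [0, 3.07], [-2.55, 2.55]. Speed limits (rad/s): [2.22, 2.22, 2.57, 3.14, 3.14, 3.14].

## Interface

Orientations are given as [roll, pitch, yaw] about the fixed x, y, z axes, in that order (R = Rz(yaw) Ry(pitch) Rx(roll)).
In Python, from station import ctrl gives the robot as it stands.
- The arm moves only by the tool jog_arm, never from a script. Its argument "motion" is a list of rows, each a list of 7 numbers: the shift along the tool's x, y, z in m, then the turn, a rotation vector about the tool's x, y, z in rad, then the opening, from -1 (shut) to 1 (fully open). In form: [[tx, ty, tz, rx, ry, rz, gripper], ...]. A call has 1 to 5 rows; each row shifts and turns the commanded pose from where the row before left it, along the tool's axes as they then stand; what a row does not reach is not made up. A row lasts 1/10 s, in which the tool goes at most 50 mm and 8.59 degrees, less where a joint would pass 70% of its speed; a pose out of reach is approached as far as the arm can. A call is refused whole if a number of a shift passes 0.05 or a number of a turn 0.15, either way. A call with a gripper value outside its range is refused whole. The fingers move at their own pace and stop on an object; "squeeze" is the grip in N (left out, the last holds). Time passes only in rows, so rows that do not move let the fingers close. It gives the time, the measured TCP pose, the force, the opening and the grip force at its end, in the units of the state.
- ctrl.get_obs(): the state, without advancing time (a new reading comes with each control period).
- ctrl.camera(name): name is "side" or "top"; returns the picture (384x512x3 uint8, red, green, blue); there is no depth.
- ctrl.camera_model(name): a dict with "intrinsics" (3x3 intrinsics, pixels), "rvec" (rotation vector, rad) and "tvec" (3), from world to camera coordinates, as OpenCV has them. Camera axes: x right, y down, z forward; pixel columns grow to the right and rows downward; lengths in m; the calibration is good to about 2 mm. A picture is of the moment at which its call begins. camera_model takes no time and is no camera call.
- ctrl.hand_in(): hands the job in; it is judged then, once.
The state is a dict: "time_s": time; "qpos": joint angles; "joint_vel": joint speeds; "tau": joint torques, N m; "ee_pos": TCP position; "eef_rot": TCP orientation; "force": force on the tool from outside, world axes, zero at the start; "moment": the same for the moment, N m; "grip_width": finger opening in m; "grip_force": force on a finger pad.
Only numpy, scipy, OpenCV 4.12 (cv2) and the standard library are available. Lean on these libraries where they do the work, as an engineer would, in place of code of your own. Each camera call takes 0.05 s, during which the arm holds its last target. There are 200 camera calls.

## Working session

There is one attempt and no reset: what is moved stays moved. The work goes in short steps, Python scripts to look and compute and a tool call to move; the robot and the scene stay as the last step left them, time stands still between calls to the robot, and variables do not carry over. Pictures are saved under pics/ and viewed, at most 14 in all, crops included, and the job is handed in when it is done.

Besides the shell and the picture viewer there is one more tool, called by a JSON object that holds its "api" and its "payload", one argument or row to a line. jog_arm: Moves the arm, as the interface text tells. Its arguments: {"type":"object","properties":{"motion":{"type":"array"},"squeeze":{"type":"number"}},"required":["motion"]}

```bash
ls; mkdir -p pics; python3 - <<'E'
from station import ctrl
import cv2
for n in("top","side"):
    im=ctrl.camera(n); cv2.imwrite(f"pics/{n}0.png",cv2.resize(im[:,:,::-1],(768,576),interpolation=cv2.INTER_CUBIC))
    cv2.imwrite(f"{n}_raw.png",im[:,:,::-1]); print(ctrl.camera_model(n))
o=ctrl.get_obs();print(o)
E
```

```text
pics
{'intrinsics': array([[491.57357494,   0.        , 256.79404648],
       [  0.        , 491.57357494, 183.71879134],
       [  0.        ,   0.        ,   1.        ]]), 'rvec': array([ 2.16279454, -2.17280437,  0.11582368]), 'tvec': array([-0.01676671,  0.45428938,  1.39090963])}
{'intrinsics': array([[400.92302852,   0.        , 253.24928825],
       [  0.        , 400.92302852, 193.09270381],
       [  0.        ,   0.        ,   1.        ]]), 'rvec': array([ 0.47381261, -2.58902409,  1.37744482]), 'tvec': array([0.44517533, 0.15930272, 0.81921917])}
{'time_s': 0.1, 'qpos': array([-1.17858748e+00,  3.00438333e-01,  1.52148676e+00,  8.61529324e-06,
        1.32072442e+00, -6.65688509e-02]), 'joint_vel': array([-0.00094669, -0.00135849, -0.00255423,  0.00130611, -0.00157251,
       -0.00050909]), 'tau': array([ 1.07043561e-03, -5.32642722e+01, -3.53285050e+01,  7.09787384e-02,
        2.35055108e-02, -4.62749676e-05]), 'ee_pos': array([ 0.24349577, -0.4929072 ,  0.20494421]), 'eef_rot': array([-3.14053869e+00, -7.86286053e-05,  4.58775523e-01]), 'force': array([-0.39600881,  0.25563523, -0.18259044]), 'moment': array([ 0.02441403,  0.02177732, -0.01801959]), 'grip_force': 0.0, 'grip_width': 0.09337329481731012}
```

View pics/top0.png

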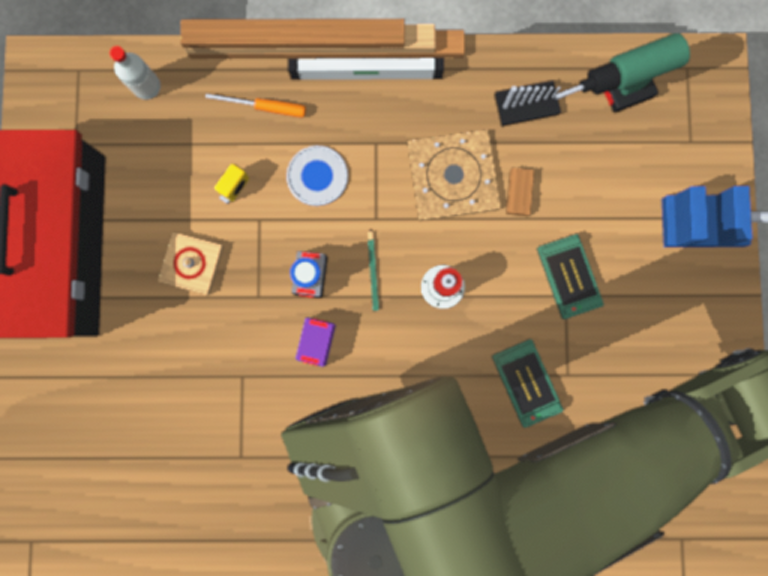

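View pics/side0.png

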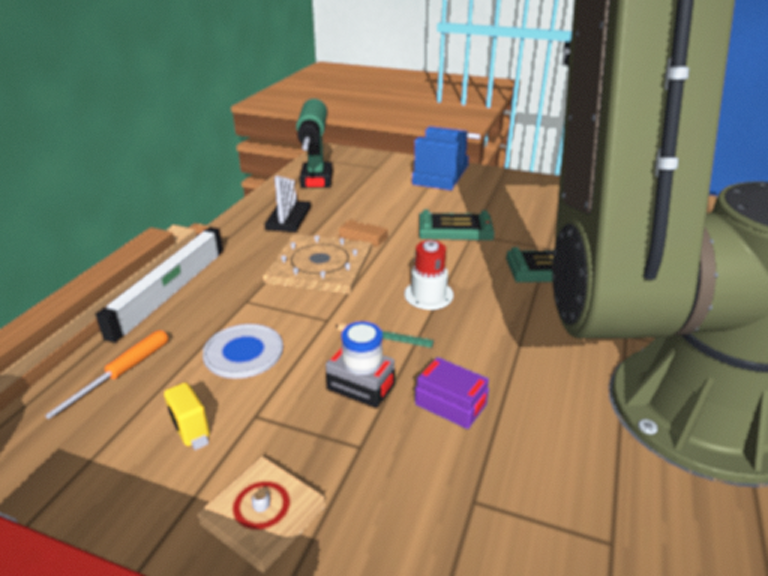

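The top view (768x576) shows the tin on the battery at (305,272) and the hole saw on the flange at (443,285). The far charger is at (569,275), panel disc (454,174), peg block (191,263), dish (317,175), pencil (374,270) and tape (231,183). The side view shows the same things: tin (362,340), hole saw (430,258), dish (243,349), block ring (261,504), panel (319,258), charger (456,224).

```bash
cat > h.py <<'E'
import numpy as np, cv2
from station import ctrl
def cam(n):
    m=ctrl.camera_model(n); R,_=cv2.Rodrigues(np.array(m["rvec"])); return m["intrinsics"],R,np.array(m["tvec"]).ravel()
CAM={n:cam(n) for n in("top","side")}
def ray(n,p):
    K,R,t=CAM[n]; d=R.T@np.linalg.inv(K)@np.array([p[0],p[1],1.]); return -R.T@t,d
def plane(n,p,z):
    c,d=ray(n,p); return c+d*(z-c[2])/d[2]
def tri(pt,ps):
    P=[CAM[n][0]@np.c_[CAM[n][1],CAM[n][2]] for n in("top","side")]
    X=cv2.triangulatePoints(*P,np.array(pt,float).reshape(2,1),np.array(ps,float).reshape(2,1)); return (X[:3]/X[3]).ravel()
def proj(n,X):
    K,R,t=CAM[n]; q=K@(R@np.asarray(X,float)+t); return q[:2]/q[2]
def mask(im,lo,hi,box):
    """im BGR; HSV range, box=(x0,y0,x1,y1) in raw px; lo hue>hi hue wraps"""
    h=cv2.cvtColor(im,cv2.COLOR_BGR2HSV); lo=list(lo);hi=list(hi)
    if lo[0]>hi[0]: m=cv2.inRange(h,tuple(lo),(180,*hi[1:]))|cv2.inRange(h,(0,*lo[1:]),tuple(hi))
    else: m=cv2.inRange(h,tuple(lo),tuple(hi))
    o=np.zeros_like(m);x0,y0,x1,y1=[int(v) for v in box];o[y0:y1,x0:x1]=m[y0:y1,x0:x1];return o
def blobs(m,amin=4):
    cs,_=cv2.findContours(m,cv2.RETR_EXTERNAL,cv2.CHAIN_APPROX_NONE)
    out=[]
    n,l,s,c=cv2.connectedComponentsWithStats(m)
    for i in range(1,n):
        if s[i,4]>=amin: out.append((int(s[i,4]),c[i].round(2).tolist(),s[i,:4].tolist()))
    return sorted(out,reverse=True)
def grab(n,f):
    im=ctrl.camera(n)[:,:,::-1].copy(); cv2.imwrite(f,im); return im
E
python3 - <<'E'
from h import *
T=cv2.imread("top_raw.png");S=cv2.imread("side_raw.png")
def b(v):return [a/1.5 for a in v]
R=((170,120,90),(8,255,255));B=((100,120,60),(125,255,255));G=((60,60,30),(90,255,255));DK=((0,0,0),(180,255,110));Y=((15,100,100),(32,255,255))
W=((0,0,150),(180,60,255))
def show(nm,lh,tb,sb,a=4):
    print(nm,"T",blobs(mask(T,*lh,b(tb)),a)[:4],"S",blobs(mask(S,*lh,b(sb)),a)[:4])
show("dish",B,(285,140,350,210),(200,320,290,380))
show("ring",R,(160,230,230,300),(200,470,330,550))
show("lid",B,(285,250,330,300),(335,315,390,365))
show("holesaw",R,(420,260,475,310),(410,235,455,280))
show("latch",R,(285,240,335,305),(320,340,400,410))
show("paneldisc",((0,0,0),(180,90,120)),(440,160,468,190),(305,250,333,267))
show("charger",G,(530,225,610,325),(415,205,497,245))
show("brass",Y,(550,250,590,300),(435,210,475,235))
show("flange",W,(410,255,475,315),(395,255,460,315))
show("pencil",G,(360,225,385,315),(330,320,440,350))
E
```

```text
dish T [(326, [210.91, 116.58], [201, 107, 21, 20])] S [(346, [161.72, 232.46], [149, 225, 27, 16])]
ring T [(144, [125.99, 174.99], [116, 165, 21, 21])] S [(422, [173.47, 337.12], [155, 321, 38, 32])]
lid T [(132, [203.83, 181.53], [194, 172, 20, 19])] S [(234, [240.86, 226.44], [228, 215, 27, 20])]
holesaw T [(189, [298.43, 187.6], [289, 178, 19, 19])] S [(319, [286.13, 172.31], [276, 160, 22, 23])]
latch T [(54, [203.83, 194.91], [198, 192, 12, 7]), (42, [207.05, 169.36], [201, 168, 12, 4])] S [(84, [257.76, 256.02], [253, 249, 10, 16]), (43, [254.4, 245.3], [250, 241, 10, 10]), (36, [224.03, 236.17], [220, 232, 8, 9])]
paneldisc T [(101, [302.16, 115.92], [297, 111, 11, 11])] S [(48, [212.54, 171.79], [207, 170, 12, 5])]
charger T [(646, [379.32, 184.08], [359, 157, 43, 55])] S [(511, [303.04, 152.47], [280, 140, 49, 20])]
brass T [(53, [383.85, 182.43], [380, 173, 9, 20]), (52, [377.35, 184.79], [374, 175, 8, 20]), (17, [366.59, 195.94], [366, 191, 3, 9]), (11, [391.45, 167.91], [390, 166, 3, 6])] S [(44, [301.77, 140.41], [290, 140, 26, 2]), (22, [307.5, 148.55], [302, 148, 12, 2]), (19, [307.26, 145.53], [303, 145, 10, 2])]
flange T [(358, [291.03, 193.53], [281, 176, 28, 30]), (62, [298.77, 186.95], [295, 183, 9, 9]), (5, [307.8, 190.8], [307, 189, 2, 4])] S [(650, [286.04, 193.92], [269, 179, 34, 28])]
pencil T [(136, [248.61, 183.45], [246, 160, 6, 47])] S [(130, [271.98, 225.9], [256, 222, 32, 9])]
```

```bash
cat > m1.py <<'E'
from h import *
T=cv2.imread("top_raw.png");S=cv2.imread("side_raw.png")
def b(v):return [a/1.5 for a in v]
def holes(m):
    f=m.copy(); cs,_=cv2.findContours(m,cv2.RETR_EXTERNAL,cv2.CHAIN_APPROX_NONE); c=max(cs,key=len)
    cv2.drawContours(f,[c],-1,255,-1); M=cv2.moments(f,True); return (M['m10']/M['m00'],M['m01']/M['m00'])
def inner(m):
    cs,h=cv2.findContours(m,cv2.RETR_CCOMP,cv2.CHAIN_APPROX_NONE); c=max((c for c,k in zip(cs,h[0]) if k[3]>=0),key=cv2.contourArea); (M)=cv2.moments(c); return (M['m10']/M['m00'],M['m01']/M['m00'])
R=((170,120,90),(8,255,255));B=((100,120,60),(125,255,255))
p=[holes(mask(T,*R,b((160,230,230,300)))),holes(mask(S,*R,b((200,470,330,550))))]
def rep(n,p,z): print(n,"tri",tri(*p).round(4),"planeT",plane("top",p[0],z).round(4)[:2],"planeS",plane("side",p[1],z).round(4)[:2])
rep("ring",p,.020)
rep("dish",[(210.91,116.58),(161.72,232.46)],.005)
rep("panel",[(302.16,115.92),(212.54,171.79)],.016)
rep("tinlid",[inner(mask(T,*B,b((285,250,330,300)))),inner(mask(S,*B,b((335,315,390,365))))],.1)
n=[]
for im,bx in((T,(430,268,462,300)),(S,(418,235,445,256))):
    W=((0,0,140),(180,90,255)); x=blobs(mask(im,*W,b(bx))); print(x[:3]); n.append(x[0][1])
rep("nut",n,.1)
rep("brassmid",[((383.85+377.35)/2,(182.43+184.79)/2),(307.4,147.0)],.022)
g=[]
for im,n_,bx in((T,"top",(530,225,610,325)),):
    m=mask(im,(60,60,30),(90,255,255),b(bx)); cs,_=cv2.findContours(m,cv2.RETR_EXTERNAL,cv2.CHAIN_APPROX_NONE); r=cv2.minAreaRect(max(cs,key=cv2.contourArea)); bp=cv2.boxPoints(r)
    q=np.array([plane("top",u,.027)[:2] for u in bp]); print("charger",r,q.round(4).tolist(),q.mean(0))
for a,c in(((203.83,194.91),(207.05,169.36)),):
    a,c=[plane("top",u,.05)[:2] for u in(a,c)]; print("latches",a,c,np.degrees(np.arctan2(*(c-a)[::-1])))
# brass direction
m=mask(T,(15,100,100),(32,255,255),b((550,250,590,300)))
n,l,s,c=cv2.connectedComponentsWithStats(m)
for i in range(1,n):
    if s[i,4]>30:
        ys,xs=np.where(l==i); w=np.array([plane("top",u,.022)[:2] for u in zip(xs,ys)]); _,_,v=np.linalg.svd(w-w.mean(0)); print("brass dir",np.degrees(np.arctan2(v[0,1],v[0,0])),w.mean(0))
for nm,X in dict(pencil=(248.61,183.45)).items(): print(nm,plane("top",X,.006))
E
python3 m1.py
```

```text
ring tri [0.4824 0.361  0.0143] planeT [0.4817 0.3595] planeS [0.4796 0.3644]
dish tri [ 6.577e-01  1.164e-01 -2.000e-04] planeT [0.6567 0.116 ] planeS [0.6535 0.1215]
panel tri [ 0.6561 -0.1534  0.0115] planeT [ 0.6547 -0.1531] planeS [ 0.6531 -0.1466]
tinlid tri [0.454  0.1284 0.0961] planeT [0.4538 0.1281] planeS [0.4517 0.133 ]
[(183, [292.54, 190.84], [286, 178, 22, 22]), (72, [298.62, 187.0], [294, 183, 10, 9])]
[(67, [286.79, 163.43], [282, 160, 10, 8]), (6, [293.33, 158.17], [291, 158, 5, 2]), (4, [282.0, 158.5], [281, 158, 3, 2])]
nut tri [ 0.4283 -0.115   0.1043] planeT [ 0.4262 -0.1158] planeS [ 0.4341 -0.122 ]
brassmid tri [ 0.4487 -0.3771  0.0199] planeT [ 0.4531 -0.3758] planeS [ 0.4407 -0.3735]
charger ((379.8733215332031, 184.04525756835938), (50.45045471191406, 28.521324157714844), 70.34617614746094) [[0.5066, -0.3109], [0.5342, -0.3893], [0.3965, -0.4334], [0.3694, -0.3558]] [ 0.45169724 -0.37234932]
latches [0.42042181 0.13057467] [0.49301025 0.12193617] -6.786652341926647
brass dir -161.5156579690975 [ 0.45649189 -0.38529532]
brass dir -162.2612308003242 [ 0.44975038 -0.36632918]
pencil [0.45700868 0.0049628  0.006     ]
```

{"api": "jog_arm", "payload": {
  "motion": [
    [0, 0, 0, 0, 0, 0.115, 1],
    [0, 0, 0, 0, 0, 0.115, 1],
    [0, 0, 0, 0, 0, 0.115, 1],
    [0, 0, 0, 0, 0, 0.114, 1],
    [0, 0, 0, 0, 0, 0, 1]
  ]
}}

```text
time_s: 0.6
ee_pos: [0.2435, -0.493, 0.2051]
eef_rot: [-3.141, 0.0, -0.002]
force: [0.1, -0.2, -0.1]
grip_width: 0.0942
grip_force: 0.0
```

{"api": "jog_arm", "payload": {
  "motion": [
    [0.013, -0.039, 0, 0, 0, 0, 1],
    [0.013, -0.039, 0, 0, 0, 0, 1],
    [0.013, -0.039, 0, 0, 0, 0, 1],
    [0.013, -0.039, 0, 0, 0, 0, 1],
    [0.013, -0.039, 0, 0, 0, 0, 1]
  ]
}}

```text
time_s: 1.1
ee_pos: [0.3087, -0.2965, 0.2053]
eef_rot: [-3.141, 0.0, 0.003]
force: [0.8, 0.2, 0.7]
grip_width: 0.0943
grip_force: 0.0
```

{"api": "jog_arm", "payload": {
  "motion": [
    [0.013, -0.039, 0, 0, 0, 0, 1],
    [0.013, -0.039, 0, 0, 0, 0, 1],
    [0.013, -0.039, 0, 0, 0, 0, 1],
    [0.013, -0.039, 0, 0, 0, 0, 1],
    [0.013, -0.039, 0, 0, 0, 0, 1]
  ]
}}

```text
time_s: 1.6
ee_pos: [0.3738, -0.1015, 0.2056]
eef_rot: [3.141, -0.0, 0.004]
force: [1.2, -0.2, 0.1]
grip_width: 0.094
grip_force: 0.0
```

{"api": "jog_arm", "payload": {
  "motion": [
    [0.013, -0.039, 0, 0, 0, 0, 1],
    [0.013, -0.039, 0, 0, 0, 0, 1],
    [0.013, -0.039, 0, 0, 0, 0, 1],
    [0.013, -0.039, 0, 0, 0, 0, 1],
    [0.013, -0.039, 0, 0, 0, 0, 1]
  ]
}}

```text
time_s: 2.1
ee_pos: [0.4389, 0.0937, 0.2055]
eef_rot: [-3.142, -0.0, 0.004]
force: [1.3, 0.2, 0.7]
grip_width: 0.0937
grip_force: 0.0
```

{"api": "jog_arm", "payload": {
  "motion": [
    [0.0075, -0.017, 0, 0, 0, 0, 1],
    [0.0075, -0.017, 0.02, 0, 0, 0, 1],
    [0, 0, 0.03, 0, 0, 0, 1],
    [0, 0, 0.015, 0, 0, 0, 1],
    [0, 0, 0, 0, 0, 0, 1]
  ]
}}

```text
time_s: 2.6
ee_pos: [0.4526, 0.1258, 0.1386]
eef_rot: [3.141, 0.004, 0.003]
force: [1.3, -0.7, -0.6]
grip_width: 0.0938
grip_force: 0.0
```

```bash
python3 - <<'E'
from h import *
a=[grab(n,f"{n}1.png") for n in("top","side")]
x,y=[cv2.resize(i[c],None,fx=4,fy=4,interpolation=2) for i,c in zip(a,[np.s_[130:230,150:250],np.s_[150:270,190:290]])]
cv2.imwrite("pics/a1.png",np.hstack([x,y[:400]]))
for n in("top","side"):print(n,proj(n,ctrl.get_obs()["ee_pos"]))
E
```

```text
top [202.05195581 179.42729291]
side [240.85399236 202.72385945]
```

View pics/a1.png

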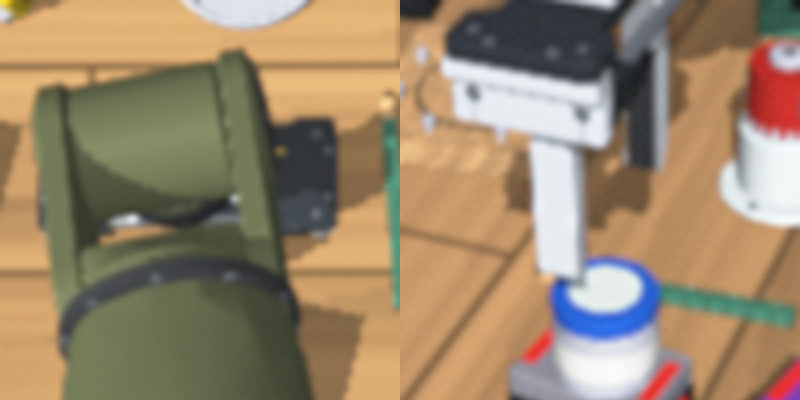

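The crop shows the left finger's tip at about (560,278) in crop, i.e. raw side pixel (230,219.5), and the tin is right below the gap between the fingers.

```bash
python3 - <<'E'
from h import *
e=ctrl.get_obs()["ee_pos"]
print(e)
for dy in(.047,.0595):
  for dx in (-.008,.008): print(dy,dx,proj("side",e+[dx,dy,0]))
print(plane("top",(298.62,187.0),.1))
E
```

```text
[0.45387831 0.12584015 0.14098295]
0.047 -0.008 [235.20551994 217.4300327 ]
0.047 0.008 [227.24598805 215.57296919]
0.0595 -0.008 [232.52387452 221.34977347]
0.0595 0.008 [224.4764016  219.44291924]
[ 0.43666222 -0.13251931  0.1       ]
```

{"api": "jog_arm", "payload": {
  "motion": [
    [0, 0, 0.027, 0, 0, 0, 1],
    [0, 0, 0.027, 0, 0, 0, 1],
    [0, 0, 0.027, 0, 0, 0, 1],
    [0, 0, 0, 0, 0, 0, 1],
    [0, 0, 0, 0, 0, 0, 0.3]
  ],
  "squeeze": 25
}}

```text
time_s: 3.2
ee_pos: [0.4544, 0.1259, 0.0608]
eef_rot: [-3.141, -0.001, 0.0]
force: [-0.1, -0.5, 0.1]
grip_width: 0.0886
grip_force: 0.0
```

{"api": "jog_arm", "payload": {
  "motion": [
    [0, 0, 0, 0, 0, 0, -1],
    [0, 0, 0, 0, 0, 0, -1],
    [0, 0, 0, 0, 0, 0, -1],
    [0, 0, 0, 0, 0, 0, -1],
    [0, 0, 0, 0, 0, 0, -1]
  ],
  "squeeze": 25
}}

```text
time_s: 3.7
ee_pos: [0.454, 0.1261, 0.0599]
eef_rot: [-3.141, -0.001, -0.0]
force: [-1.0, 2.0, 4.5]
grip_width: 0.0545
grip_force: 25.0
```

{"api": "jog_arm", "payload": {
  "motion": [
    [0, 0, -0.01, 0, 0, 0, -1],
    [0, 0, -0.03, 0, 0, 0, -1],
    [0, 0, -0.03, 0, 0, 0, -1],
    [0.02, 0, -0.02, 0, 0, 0, -1],
    [0.02, 0, 0, 0, 0, 0, -1]
  ]
}}

```text
time_s: 4.2
ee_pos: [0.4952, 0.126, 0.153]
eef_rot: [-3.141, -0.005, 0.0]
force: [-0.1, -0.8, -2.7]
grip_width: 0.0543
grip_force: 25.0
```

```bash
python3 - <<'E'
from h import *
a=[grab(n,f"{n}2.png") for n in("top","side")]
T,S=a
R=((170,120,90),(8,255,255));B=((100,120,60),(125,255,255))
o=ctrl.get_obs();e=o["ee_pos"];print(e)
p=proj("side",e+[0,0,.04]);print("tin exp lid",p)
m=mask(S,*B,(p[0]-25,p[1]-25,p[0]+25,p[1]+35));print("lid",blobs(m)[:2])
print("side latches",blobs(mask(S,*R,(210,225,270,275)))[:4])
x,y=[cv2.resize(i[c],None,fx=4,fy=4,interpolation=2) for i,c in zip(a,[np.s_[130:230,170:270],np.s_[170:270,190:290]])]
cv2.imwrite("pics/a2.png",np.hstack([x,y[:400]]))
E
```

```text
[0.495093   0.12561427 0.15022155]
tin exp lid [220.33076218 177.07952217]
lid [(142, [226.34, 182.04], [218, 170, 16, 20])]
side latches [(83, [257.73, 255.99], [253, 249, 10, 16]), (48, [225.15, 235.25], [220, 231, 11, 10]), (44, [254.3, 245.36], [250, 241, 10, 10])]
```

View pics/a2.png

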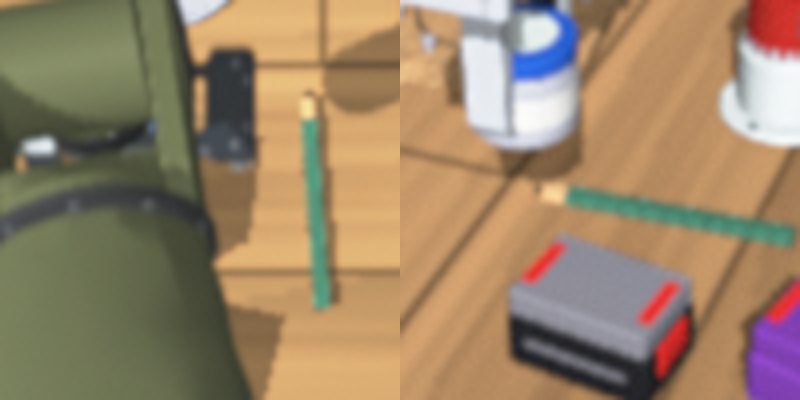

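The tin hangs upright in the fingers, at crop (540,80). The battery is unmoved and bare on top, with its latches at raw side (225,235) and (254,245).

{"api": "jog_arm", "payload": {
  "motion": [
    [0.04, 0.0025, 0, 0, 0, 0, -1],
    [0.04, 0.0025, 0, 0, 0, 0, -1],
    [0.04, 0.0025, 0, 0, 0, 0, -1],
    [0.041, 0.0025, 0, 0, 0, 0, -1],
    [0, 0, 0.03, 0, 0, 0, -1]
  ]
}}

```text
time_s: 4.8
ee_pos: [0.6596, 0.1153, 0.1227]
eef_rot: [-3.141, -0.008, -0.001]
force: [-0.1, -0.1, -3.2]
grip_width: 0.0544
grip_force: 25.0
```

{"api": "jog_arm", "payload": {
  "motion": [
    [0, 0, 0.04, 0, 0, 0, -1],
    [0, 0, 0.03, 0, 0, 0, -1],
    [0, 0, 0.02, 0, 0, 0, -1],
    [0, 0, 0, 0, 0, 0, -1],
    [0, 0, 0, 0, 0, 0, -1]
  ]
}}

```text
time_s: 5.3
ee_pos: [0.6545, 0.1158, 0.0301]
eef_rot: [3.141, 0.0, -0.0]
force: [-0.1, 0.7, -3.0]
grip_width: 0.0548
grip_force: 25.0
```

{"api": "jog_arm", "payload": {
  "motion": [
    [0.002, 0, 0.007, 0, 0, 0, -1],
    [0, 0, 0.004, 0, 0, 0, -1],
    [0, 0, 0.002, 0, 0, 0, -1],
    [0, 0, 0.001, 0, 0, 0, -1],
    [0, 0, 0, 0, 0, 0, -1]
  ]
}}

```text
time_s: 5.8
ee_pos: [0.6567, 0.1158, 0.0155]
eef_rot: [-3.142, -0.0, -0.0]
force: [-0.5, -0.1, -1.9]
grip_width: 0.0544
grip_force: 25.0
```

{"api": "jog_arm", "payload": {
  "motion": [
    [0, 0, 0.001, 0, 0, 0, -1],
    [0, 0, 0, 0, 0, 0, -1],
    [0, 0, 0, 0, 0, 0, 0.3],
    [0, 0, 0, 0, 0, 0, 0.6],
    [0, 0, 0, 0, 0, 0, 0.6]
  ]
}}

```text
time_s: 6.3
ee_pos: [0.6568, 0.1158, 0.0146]
eef_rot: [-3.142, -0.0, -0.0]
force: [1.2, 0.5, 0.5]
grip_width: 0.073
grip_force: 0.0
```

{"api": "jog_arm", "payload": {
  "motion": [
    [0, 0, 0, 0, 0, 0, 0.8],
    [0, 0, -0.01, 0, 0, 0, 0.8],
    [0, 0, -0.03, 0, 0, 0, 1],
    [0, 0, -0.04, 0, 0, 0, 1],
    [0, 0, -0.04, 0, 0, 0, 1]
  ]
}}

```text
time_s: 6.8
ee_pos: [0.6565, 0.1158, 0.1365]
eef_rot: [3.142, 0.0, -0.0]
force: [0.5, 0.1, -0.2]
grip_width: 0.0935
grip_force: 0.0
```

{"api": "jog_arm", "payload": {
  "motion": [
    [0, 0, -0.04, 0, 0, 0, 1],
    [-0.035, 0.03, 0, 0, 0, 0, 1],
    [-0.035, 0.036, 0, 0, 0, 0, 1],
    [-0.035, 0.036, 0, 0, 0, 0, 1],
    [-0.035, 0.036, 0, 0, 0, 0, 1]
  ]
}}

```text
time_s: 7.3
ee_pos: [0.5156, -0.0227, 0.1752]
eef_rot: [3.141, -0.001, 0.0]
force: [1.3, -0.5, 0.3]
grip_width: 0.0939
grip_force: 0.0
```

```bash
python3 - <<'E'
from h import *
T,S=[grab(n,f"{n}3.png") for n in("top","side")]
x,y=[cv2.resize(i[c],None,fx=4,fy=4,interpolation=2) for i,c in zip([T,S],[np.s_[70:170,160:260],np.s_[170:270,110:210]])]
cv2.imwrite("pics/a3.png",np.hstack([x,y[:400]]))
B=((100,120,60),(125,255,255))
for n,im,bx in(("top",T,(185,90,240,140)),("side",S,(130,190,200,260))):
    m=mask(im,*B,bx);cs,h=cv2.findContours(m,cv2.RETR_CCOMP,cv2.CHAIN_APPROX_NONE)
    for c,k in zip(cs,h[0]):
        M=cv2.moments(c)
        if M['m00']>15: u=(M['m10']/M['m00'],M['m01']/M['m00']);print(n,k[3]>=0,M['m00'],np.round(u,1),plane(n,u,.055)[:2])
E
```

```text
top False 257.0 [210.2 113.4] [0.65348122 0.11353312]
top True 168.0 [210.  112.6] [0.65601839 0.11388009]
side False 17.0 [159.8 235.9] [0.61302391 0.18286235]
side False 127.0 [159.7 219.7] [0.64242805 0.135559  ]
```

View pics/a3.png

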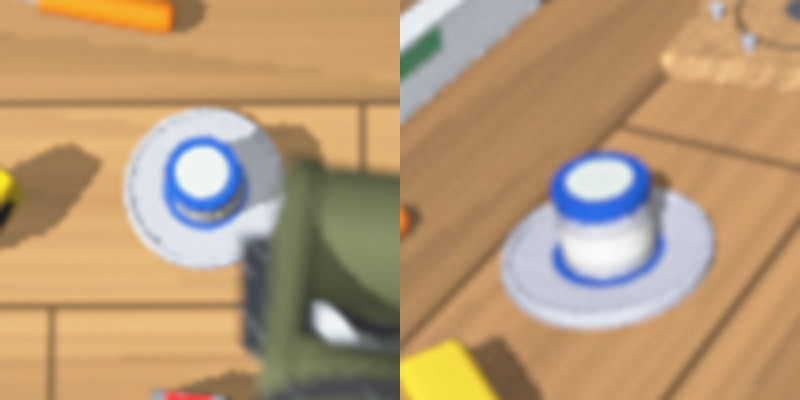

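The tin stands upright on the blue disc: lid centre at raw top (210,112.6) and side (160,220), about 2 mm off centre. Next is the hole saw.

{"api": "jog_arm", "payload": {
  "motion": [
    [-0.0265, 0.036, 0, 0, 0, 0, 1],
    [-0.0265, 0.037, 0, 0, 0, 0, 1],
    [-0.0265, 0.037, 0, 0, 0, 0, 1],
    [0, 0, 0.02, 0, 0, 0, 1],
    [0, 0, 0.02, 0, 0, 0, 1]
  ]
}}

```text
time_s: 7.9
ee_pos: [0.4379, -0.1327, 0.1352]
eef_rot: [3.141, -0.003, -0.002]
force: [-0.2, 0.4, 0.7]
grip_width: 0.0941
grip_force: 0.0
```

{"api": "jog_arm", "payload": {
  "motion": [
    [0, 0, 0.02, 0, 0, 0, 1],
    [0, 0, 0.02, 0, 0, 0, 1],
    [0, 0, 0.02, 0, 0, 0, 1],
    [0, 0, 0.015, 0, 0, 0, 1],
    [0, 0, 0, 0, 0, 0, 1]
  ]
}}

```text
time_s: 8.4
ee_pos: [0.4373, -0.1313, 0.0585]
eef_rot: [-3.141, 0.002, 0.0]
force: [0.3, -1.1, 0.0]
grip_width: 0.0936
grip_force: 0.0
```

{"api": "jog_arm", "payload": {
  "motion": [
    [0, 0, 0, 0, 0, 0, 0.3],
    [0, 0, 0, 0, 0, 0, -1],
    [0, 0, 0, 0, 0, 0, -1],
    [0, 0, 0, 0, 0, 0, -1],
    [0, 0, 0, 0, 0, 0, -1]
  ],
  "squeeze": 25
}}

```text
time_s: 8.9
ee_pos: [0.4377, -0.1318, 0.0597]
eef_rot: [3.141, -0.0, -0.0]
force: [-0.5, 0.6, 0.0]
grip_width: 0.0574
grip_force: 0.0
```

{"api": "jog_arm", "payload": {
  "motion": [
    [0, 0, 0, 0, 0, 0, -1],
    [0, 0, 0, 0, 0, 0, -1],
    [0, 0, 0, 0, 0, 0, -1],
    [0, 0, -0.01, 0, 0, 0, -1],
    [0, 0, -0.02, 0, 0, 0, -1]
  ]
}}

```text
time_s: 9.4
ee_pos: [0.4368, -0.1314, 0.0891]
eef_rot: [-3.141, 0.003, -0.0]
force: [0.4, 0.7, -2.0]
grip_width: 0.0518
grip_force: 25.0
```

{"api": "jog_arm", "payload": {
  "motion": [
    [0, 0, -0.03, 0, 0, 0, -1],
    [0, 0, -0.03, 0, 0, 0, -1],
    [0.003, -0.035, -0.005, 0, 0, 0, -1],
    [0.003, -0.035, 0, 0, 0, 0, -1],
    [0.003, -0.035, 0, 0, 0, 0, -1]
  ]
}}

```text
time_s: 9.9
ee_pos: [0.4465, -0.0256, 0.1552]
eef_rot: [3.141, -0.001, -0.001]
force: [0.3, 0.9, -1.4]
grip_width: 0.0518
grip_force: 25.0
```

```bash
python3 - <<'E'
from h import *
S=grab("side","side4.png")
cv2.imwrite("pics/a4.png",cv2.resize(S[100:250,200:350],None,fx=4,fy=4,interpolation=2))
print(ctrl.get_obs()["ee_pos"])
E
```

```text
[ 0.44655503 -0.02196678  0.15507494]
```

View pics/a4.png

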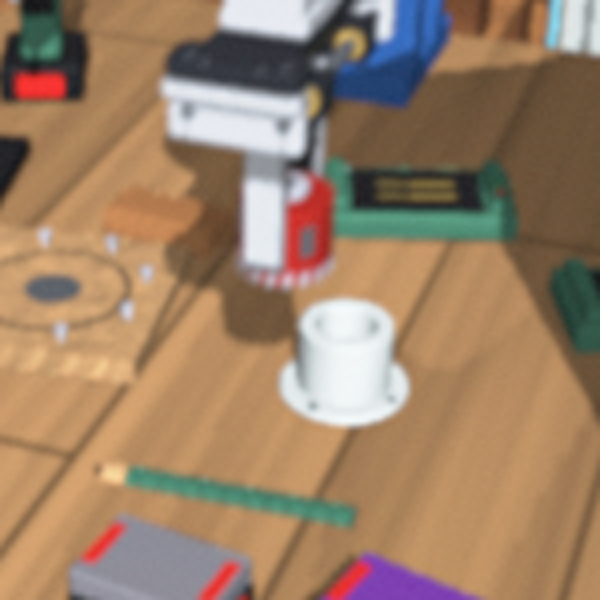

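The hole saw is upright in the fingers at crop (300,230). The flange stands free and upright at (345,355), and the pencil is untouched.

{"api": "jog_arm", "payload": {
  "motion": [
    [0.0035, -0.0385, 0, 0, 0, 0, -1],
    [0.0035, -0.0385, 0, 0, 0, 0, -1],
    [0.0035, -0.0385, 0, 0, 0, 0, -1],
    [0.0035, -0.0385, 0, 0, 0, 0, -1],
    [0.0035, -0.0385, 0, 0, 0, 0, -1]
  ]
}}

```text
time_s: 10.45
ee_pos: [0.4639, 0.1674, 0.1549]
eef_rot: [3.142, -0.0, -0.0]
force: [-0.3, -0.8, -1.3]
grip_width: 0.052
grip_force: 25.0
```

{"api": "jog_arm", "payload": {
  "motion": [
    [0.0035, -0.0385, 0, 0, 0, 0, -1],
    [0.0035, -0.0385, 0, 0, 0, 0, -1],
    [0.0035, -0.0385, 0, 0, 0, 0, -1],
    [0.0035, -0.0385, 0, 0, 0, 0, -1],
    [0.0035, -0.036, 0, 0, 0, 0, -1]
  ]
}}

```text
time_s: 10.95
ee_pos: [0.4814, 0.3574, 0.1548]
eef_rot: [3.141, 0.0, 0.0]
force: [0.5, -0.7, -1.4]
grip_width: 0.0521
grip_force: 25.0
```

{"api": "jog_arm", "payload": {
  "motion": [
    [0, 0, 0.03, 0, 0, 0, -1],
    [0, 0, 0.03, 0, 0, 0, -1],
    [0, 0, 0.01, 0, 0, 0, -1],
    [0, 0, 0, 0, 0, 0, -1],
    [0, 0, 0, 0, 0, 0, -1]
  ]
}}

```text
time_s: 11.45
ee_pos: [0.4823, 0.3559, 0.086]
eef_rot: [-3.141, -0.001, -0.001]
force: [0.5, 0.5, -1.6]
grip_width: 0.0518
grip_force: 25.0
```

```bash
python3 - <<'E'
from h import *
T,S=[grab(n,f"{n}5.png") for n in("top","side")]
cv2.imwrite("pics/a5.png",np.hstack([cv2.resize(i[c],None,fx=4,fy=4,interpolation=2) for i,c in zip([T,S],[np.s_[120:220,70:170],np.s_[260:360,120:220]])]))
print(ctrl.get_obs()["ee_pos"])
E
```

```text
[0.48241159 0.356051   0.08622301]
```

View pics/a5.png

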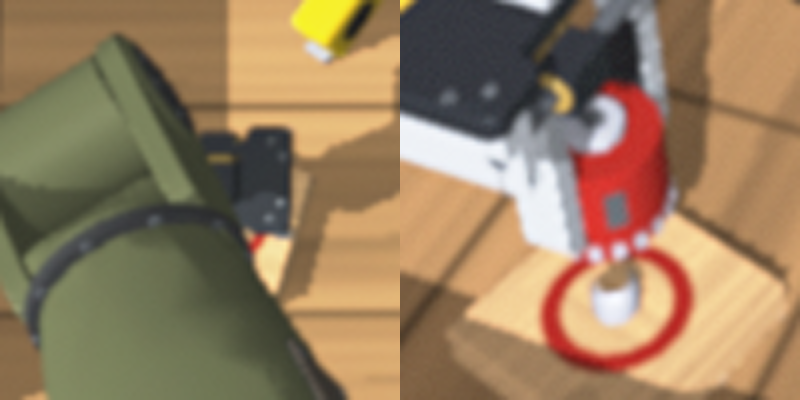

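The hole saw hangs above the peg; the peg is at crop (615,300), the teeth at (610,250), consistent with being about centred.

{"api": "jog_arm", "payload": {
  "motion": [
    [0, -0.004, 0.015, 0, 0, 0, -1],
    [0, 0, 0.015, 0, 0, 0, -1],
    [0, 0, 0.01, 0, 0, 0, -1],
    [0, 0, 0.01, 0, 0, 0, -1],
    [0, 0, 0, 0, 0, 0, -1]
  ]
}}

```text
time_s: 12.05
ee_pos: [0.481, 0.3593, 0.0325]
eef_rot: [3.14, 0.002, -0.0]
force: [0.6, -0.6, -1.5]
grip_width: 0.0519
grip_force: 25.0
```

{"api": "jog_arm", "payload": {
  "motion": [
    [0, 0, 0.003, 0, 0, 0, -1],
    [0, 0, 0.002, 0, 0, 0, -1],
    [0, 0, 0.001, 0, 0, 0, -1],
    [0, 0, 0, 0, 0, 0, -1],
    [0, 0, 0, 0, 0, 0, -1]
  ]
}}

```text
time_s: 12.55
ee_pos: [0.482, 0.3599, 0.0297]
eef_rot: [-3.141, -0.001, -0.0]
force: [-3.8, -3.2, 7.3]
grip_width: 0.0517
grip_force: 25.0
```

{"api": "jog_arm", "payload": {
  "motion": [
    [0, 0, 0, 0, 0, 0, 0.2],
    [0, 0, 0, 0, 0, 0, 0.6],
    [0, 0, 0, 0, 0, 0, 0.8],
    [0, 0, 0, 0, 0, 0, 0.8],
    [0, 0, -0.02, 0, 0, 0, 0.8]
  ]
}}

```text
time_s: 13.05
ee_pos: [0.4806, 0.359, 0.0464]
eef_rot: [3.139, 0.004, -0.0]
force: [0.1, 0.1, -0.6]
grip_width: 0.0832
grip_force: 0.0
```

{"api": "jog_arm", "payload": {
  "motion": [
    [0, 0, -0.04, 0, 0, 0, 1],
    [0, 0, -0.04, 0, 0, 0, 1],
    [0, 0, -0.03, 0, 0, 0, 1],
    [0, 0.02, 0, 0, 0, 0, 1],
    [0, 0.04, 0, 0, 0, 0, 1]
  ]
}}

```text
time_s: 13.55
ee_pos: [0.4816, 0.3007, 0.1592]
eef_rot: [-3.14, -0.002, 0.002]
force: [1.4, -0.5, -0.5]
grip_width: 0.094
grip_force: 0.0
```

```bash
cat > m2.py <<'E'
from h import *
T,S=[grab(n,f"{n}6.png") for n in("top","side")]
cv2.imwrite("pics/a6.png",np.hstack([cv2.resize(i[c],None,fx=4,fy=4,interpolation=2) for i,c in zip([T,S],[np.s_[140:240,185:325][:,:],np.s_[260:360,120:180]])]))
T=cv2.imread("top5.png")
R=((170,120,90),(8,255,255))
l=sorted(blobs(mask(T,*R,(190,160,225,205))),reverse=True)[:2];print(l)
Sl=blobs(mask(cv2.imread("side6.png"),*R,(210,225,270,275)),20);print(Sl)
# battery: grey top + latches: outline at z=.05
h=cv2.cvtColor(T,cv2.COLOR_BGR2HSV); 
g=mask(T,(0,0,0),(180,70,150),(190,160,225,205))|mask(T,*R,(190,160,225,205)); 
cs,_=cv2.findContours(g,cv2.RETR_EXTERNAL,cv2.CHAIN_APPROX_NONE); r=cv2.minAreaRect(max(cs,key=cv2.contourArea)); print(r); 
q=np.array([plane("top",u,.05)[:2] for u in cv2.boxPoints(r)]);print(q.round(4).tolist(),q.mean(0))
# flange: white
W=((0,0,150),(180,60,255))
for n,im,bx in(("top",T,(275,165,320,215)),("side",cv2.imread("side6.png"),(262,170,310,212))):
    m=mask(im,*W,bx); cs,hh=cv2.findContours(m,cv2.RETR_CCOMP,cv2.CHAIN_APPROX_NONE)
    for c,k in zip(cs,hh[0]):
        if cv2.contourArea(c)>8:
            M=cv2.moments(c);u=(M['m10']/M['m00'],M['m01']/M['m00']);print(n,"hole" if k[3]>=0 else "out",M['m00'],np.round(u,2),cv2.boundingRect(c),plane(n,u,.05)[:2].round(4),plane(n,u,.005)[:2].round(4))
E
python3 m2.py
```

```text
Traceback (most recent call last):
  File "m2.py", line 3, in <module>
    cv2.imwrite("pics/a6.png",np.hstack([cv2.resize(i[c],None,fx=4,fy=4,interpolation=2) for i,c in zip([T,S],[np.s_[140:240,185:325][:,:],np.s_[260:360,120:180]])]))
                                                                                                               ~~~~~~~~~~~~~~~~~~~~~~^^^^^
TypeError: tuple indices must be integers or slices, not tuple
```

```bash
sed -i 's/\[:,:\],/,/' m2.py; python3 m2.py
```

```text
[(53, [203.87, 194.96], [198, 192, 12, 7]), (42, [207.05, 169.36], [201, 168, 12, 4])]
[(85, [257.71, 256.05], [253, 249, 10, 16]), (48, [225.15, 235.25], [220, 231, 11, 10]), (44, [254.3, 245.36], [250, 241, 10, 10])]
((211.95323181152344, 186.4850311279297), (15.713074684143066, 33.0098762512207), 36.15818786621094)
[[0.4198, 0.153], [0.4953, 0.0984], [0.4687, 0.0624], [0.3935, 0.1171]] [0.44429993 0.10774231]
top out 642.5 [294.87 190.81] (281, 176, 29, 30) [ 0.4308 -0.1262] [ 0.4349 -0.1297]
top hole 133.5 [295.62 189.16] (289, 182, 14, 15) [ 0.4355 -0.1283] [ 0.4398 -0.1319]
side out 761.0 [285.92 191.01] (269, 174, 34, 33) [ 0.4202 -0.0766] [ 0.4381 -0.1421]
```

View pics/a6.png

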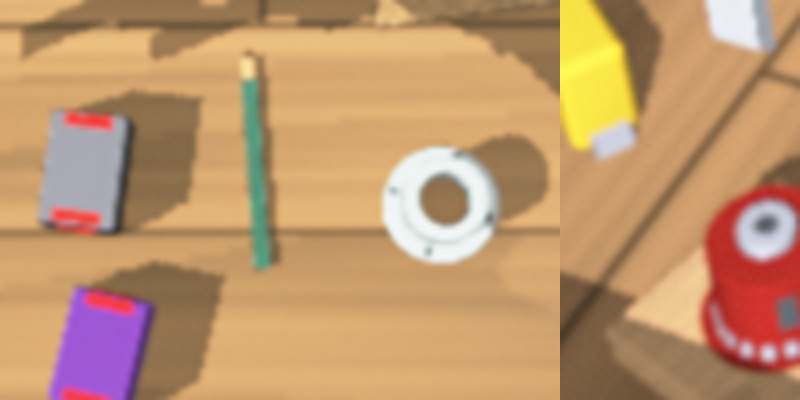

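The crop shows the battery at crop (86,171), raw top about (205.6,182), with a clear top. The flange bore is at raw (295.6,189.2), the pencil is in place, and the red hole saw is seated on the block over the peg.

{"api": "jog_arm", "payload": {
  "motion": [
    [-0.005, 0.035, 0, 0, 0, 0, 1],
    [-0.005, 0.035, 0, 0, 0, 0, 1],
    [-0.005, 0.035, 0, 0, 0, 0, 1],
    [-0.005, 0.035, 0, 0, 0, 0, 1],
    [-0.0046, 0.034, 0, 0, 0, 0, 1]
  ]
}}

```text
time_s: 14.25
ee_pos: [0.4569, 0.1254, 0.1585]
eef_rot: [-3.141, -0.0, 0.001]
force: [1.6, 1.0, 1.0]
grip_width: 0.094
grip_force: 0.0
```

{"api": "jog_arm", "payload": {
  "motion": [
    [0, 0, 0.02, 0, 0, 0.12, 1],
    [0, 0, 0.03, 0, 0, 0, 1],
    [0, 0, 0.02, 0, 0, 0, 1],
    [0, 0, 0, 0, 0, 0, 1],
    [0, 0, 0, 0, 0, 0, 1]
  ]
}}

```text
time_s: 14.75
ee_pos: [0.4574, 0.1264, 0.089]
eef_rot: [-3.142, -0.0, -0.119]
force: [-0.6, -0.5, 0.9]
grip_width: 0.0941
grip_force: 0.0
```

{"api": "jog_arm", "payload": {
  "motion": [
    [0, 0, 0.03, 0, 0, 0, 1],
    [0, 0, 0.03, 0, 0, 0, 1],
    [0, 0, 0.015, 0, 0, 0, 1],
    [0, 0, 0.005, 0, 0, 0, 1],
    [0, 0, 0, 0, 0, 0, 1]
  ],
  "squeeze": 35
}}

```text
time_s: 15.25
ee_pos: [0.4576, 0.1261, 0.0092]
eef_rot: [-3.141, -0.001, -0.12]
force: [0.5, -0.8, 0.1]
grip_width: 0.094
grip_force: 0.0
```

{"api": "jog_arm", "payload": {
  "motion": [
    [0, 0, 0, 0, 0, 0, 0.4],
    [0, 0, 0, 0, 0, 0, -1],
    [0, 0, 0, 0, 0, 0, -1],
    [0, 0, 0, 0, 0, 0, -1],
    [0, 0, 0, 0, 0, 0, -1]
  ]
}}

```text
time_s: 15.75
ee_pos: [0.4573, 0.126, 0.0088]
eef_rot: [-3.141, -0.001, -0.12]
force: [-0.8, -2.3, 3.5]
grip_width: 0.0575
grip_force: 35.4
```

{"api": "jog_arm", "payload": {
  "motion": [
    [0, 0, 0, 0, 0, 0, -1],
    [0, 0, 0, 0, 0, 0, -1],
    [0, 0, 0, 0, 0, 0, -1],
    [0, 0, -0.01, 0, 0, 0, -1],
    [0, 0, -0.02, 0, 0, 0, -1]
  ]
}}

```text
time_s: 16.25
ee_pos: [0.4558, 0.1254, 0.0378]
eef_rot: [3.14, 0.003, -0.12]
force: [0.3, 0.9, -2.6]
grip_width: 0.0574
grip_force: 35.0
```

{"api": "jog_arm", "payload": {
  "motion": [
    [0, 0, -0.03, 0, 0, 0, -1],
    [0, 0, -0.03, 0, 0, 0, -1],
    [0, 0, -0.03, 0, 0, 0, -1],
    [0, 0, -0.02, 0, 0, -0.06, -1],
    [0, 0, 0, 0, 0, -0.06, -1]
  ]
}}

```text
time_s: 16.75
ee_pos: [0.4578, 0.1258, 0.1514]
eef_rot: [-3.141, -0.004, 0.002]
force: [0.5, 0.5, -4.4]
grip_width: 0.058
grip_force: 35.0
```

```bash
python3 - <<'E'
from h import *
T=cv2.imread("top6.png")
m=mask(T,(0,0,0),(180,255,60),(355,150,410,215))
y=mask(T,(12,80,80),(35,255,255),(365,165,395,205)); 
n,l,s,c=cv2.connectedComponentsWithStats(m); i=1+np.argmax(s[1:,4]); print(s[i])
cs,_=cv2.findContours((l==i).astype(np.uint8),cv2.RETR_EXTERNAL,cv2.CHAIN_APPROX_NONE); r=cv2.minAreaRect(cs[0]); print(r)
q=np.array([plane("top",u,.022)[:2] for u in cv2.boxPoints(r)]);print(q.round(4).tolist(),q.mean(0))
for a,b in zip(q,np.roll(q,-1,0)): print(np.linalg.norm(b-a).round(4),np.degrees(np.arctan2(*(b-a)[::-1])))
cv2.imwrite("pics/a7.png",cv2.resize(T[145:225,340:420],None,fx=5,fy=5,interpolation=2))
E
```

```text
[365 165  32  38 602]
((380.6784973144531, 183.67233276367188), (33.448421478271484, 22.687236785888672), 70.55996704101562)
[[0.488, -0.3301], [0.5098, -0.3927], [0.418, -0.4217], [0.3966, -0.3595]] [ 0.45308699 -0.37602023]
0.0662 -70.82483307931194
0.0962 -162.420716832185
0.0658 109.03570082395875
0.0961 17.84563364958658
```

View pics/a7.png

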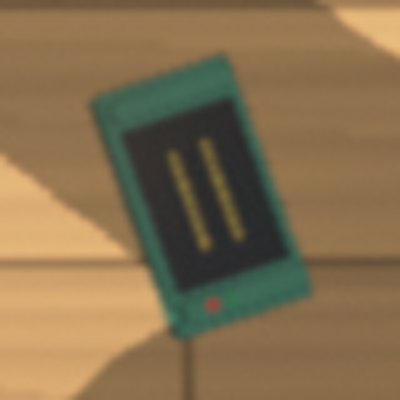

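The charger fills the crop: its black bay floor centres on raw (380.7,183.7) with the brass strips parallel to the long side, at a yaw of about 18.1°.

{"api": "jog_arm", "payload": {
  "motion": [
    [0, 0.02, 0, 0, 0, 0, -1],
    [0, 0.04, 0, 0, 0, 0, -1],
    [0, 0.04, 0, 0, 0, 0, -1],
    [0, 0.04, 0, 0, 0, 0, -1],
    [0, 0.04, 0, 0, 0, 0, -1]
  ]
}}

```text
time_s: 17.25
ee_pos: [0.4563, -0.0558, 0.1487]
eef_rot: [3.141, 0.001, -0.0]
force: [1.1, 0.3, -3.4]
grip_width: 0.0577
grip_force: 35.0
```

{"api": "jog_arm", "payload": {
  "motion": [
    [0, 0.04, 0, 0, 0, 0, -1],
    [0, 0.04, 0, 0, 0, 0, -1],
    [0, 0.04, 0, 0, 0, 0, -1],
    [0, 0.04, 0, 0, 0, 0, -1],
    [0, 0.04, 0, 0, 0, 0, -1]
  ]
}}

```text
time_s: 17.75
ee_pos: [0.4562, -0.2558, 0.1486]
eef_rot: [-3.141, 0.001, -0.0]
force: [1.1, 0.2, -3.1]
grip_width: 0.0576
grip_force: 35.0
```

{"api": "jog_arm", "payload": {
  "motion": [
    [0, 0.04, 0, 0, 0, 0, -1],
    [0, 0.04, 0, 0, 0, 0, -1],
    [-0.004, 0.041, 0, 0, 0, 0, -1],
    [0, 0, 0, 0, 0, -0.105, -1],
    [0, 0, 0, 0, 0, -0.105, -1]
  ]
}}

```text
time_s: 18.25
ee_pos: [0.452, -0.3761, 0.148]
eef_rot: [-3.14, 0.001, 0.212]
force: [0.1, 1.5, -3.8]
grip_width: 0.0582
grip_force: 35.0
```

{"api": "jog_arm", "payload": {
  "motion": [
    [0, 0, 0, 0, 0, -0.106, -1],
    [0, 0, 0.03, 0, 0, 0, -1],
    [0, 0, 0.03, 0, 0, 0, -1],
    [0, 0, 0, 0, 0, 0, -1],
    [0, 0, 0, 0, 0, 0, -1]
  ]
}}

```text
time_s: 18.75
ee_pos: [0.4529, -0.3752, 0.0891]
eef_rot: [-3.141, 0.0, 0.316]
force: [0.0, -0.2, -3.6]
grip_width: 0.0577
grip_force: 35.0
```

```bash
python3 - <<'E'
from h import *
S=grab("side","side7.png")
cv2.imwrite("pics/a8.png",cv2.resize(S[90:180,250:350],None,fx=5,fy=5,interpolation=2))
o=ctrl.get_obs();print(o["ee_pos"],o["eef_rot"])
E
```

```text
[ 0.45329226 -0.37561903  0.09002018] [ 3.14041457e+00 -5.49243216e-04  3.15770121e-01]
```

View pics/a8.png

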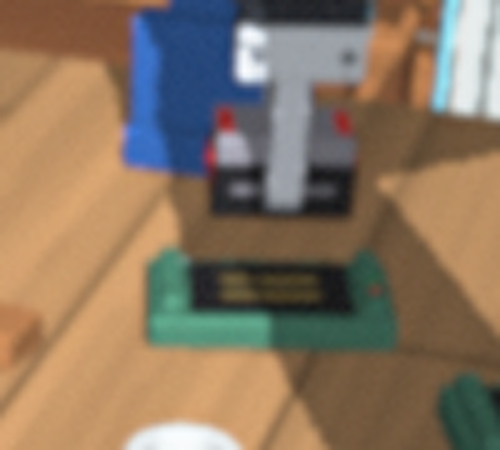

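The battery hangs level above the far charger, at crop (283,165) over the bay at (275,290), and parallel to it.

{"api": "jog_arm", "payload": {
  "motion": [
    [0, 0, 0.02, 0, 0, 0, -1],
    [0, 0, 0.02, 0, 0, 0, -1],
    [0, 0, 0.01, 0, 0, 0, -1],
    [0, 0, 0.004, 0, 0, 0, -1],
    [0, 0, 0, 0, 0, 0, -1]
  ]
}}

```text
time_s: 19.3
ee_pos: [0.4532, -0.3755, 0.0352]
eef_rot: [3.141, -0.0, 0.316]
force: [-1.2, 0.6, -4.0]
grip_width: 0.0578
grip_force: 35.0
```

{"api": "jog_arm", "payload": {
  "motion": [
    [0, 0, 0.002, 0, 0, 0, -1],
    [0, 0, 0.001, 0, 0, 0, -1],
    [0, 0, 0.001, 0, 0, 0, -1],
    [0, 0, 0, 0, 0, 0, -1],
    [0, 0, 0, 0, 0, 0, -1]
  ]
}}

```text
time_s: 19.8
ee_pos: [0.4531, -0.3754, 0.0308]
eef_rot: [3.141, -0.0, 0.316]
force: [0.2, 0.4, 0.7]
grip_width: 0.058
grip_force: 35.0
```

{"api": "jog_arm", "payload": {
  "motion": [
    [0, 0, 0, 0, 0, 0, 0.2],
    [0, 0, 0, 0, 0, 0, 0.6],
    [0, 0, 0, 0, 0, 0, 0.9],
    [0, 0, 0, 0, 0, 0, 0.9],
    [0, 0, -0.02, 0, 0, 0, 0.9]
  ]
}}

```text
time_s: 20.3
ee_pos: [0.452, -0.3743, 0.0485]
eef_rot: [-3.138, 0.002, 0.316]
force: [0.7, -0.2, 0.1]
grip_width: 0.0863
grip_force: 0.0
```

{"api": "jog_arm", "payload": {
  "motion": [
    [0, 0, -0.04, 0, 0, 0, 1],
    [0, 0, -0.04, 0, 0, 0, 1],
    [0, 0, -0.02, 0, 0, 0.105, 1],
    [0, 0, 0, 0, 0, 0.105, 1],
    [0, 0, 0, 0, 0, 0.106, 1]
  ]
}}

```text
time_s: 20.8
ee_pos: [0.4531, -0.3754, 0.1513]
eef_rot: [3.141, -0.001, -0.005]
force: [0.8, 0.8, 0.0]
grip_width: 0.0942
grip_force: 0.0
```

{"api": "jog_arm", "payload": {
  "motion": [
    [-0.003, -0.041, 0, 0, 0, 0, 1],
    [-0.003, -0.041, 0, 0, 0, 0, 1],
    [-0.003, -0.041, 0, 0, 0, 0, 1],
    [-0.003, -0.041, 0, 0, 0, 0, 1],
    [-0.003, -0.041, 0, 0, 0, 0, 1]
  ]
}}

```text
time_s: 21.3
ee_pos: [0.4376, -0.1687, 0.1505]
eef_rot: [3.141, -0.0, -0.0]
force: [-0.2, 0.2, 0.4]
grip_width: 0.0941
grip_force: 0.0
```

```bash
python3 - <<'E'
from h import *
T,S=[grab(n,f"{n}8.png") for n in("top","side")]
cv2.imwrite("pics/a9.png",np.hstack([cv2.resize(i[c],None,fx=4,fy=4,interpolation=2) for i,c in zip([T,S],[np.s_[140:240,330:430],np.s_[110:210,250:350]])]))
R=((170,120,90),(8,255,255))
l=blobs(mask(T,*R,(355,150,410,215)));print(l)
a,c=[plane("top",u[1],.072)[:2] for u in l[:2]];print((a+c)/2,np.degrees(np.arctan2(*(c-a)[::-1])))
# flange: tube top vs side
for nm in("top","side"): print(proj(nm,[.4355,-.129,.05]),proj(nm,[.4355,-.129,0.005]))
E
```

```text
[(52, [381.12, 169.42], [375, 167, 13, 6]), (51, [389.86, 194.27], [385, 191, 11, 8])]
[ 0.45282563 -0.37681174] -162.4114093600438
[295.86126849 189.1633796 ] [294.62446731 190.61969921]
[286.16422693 179.16199153] [285.39670593 193.81838623]
```

View pics/a9.png

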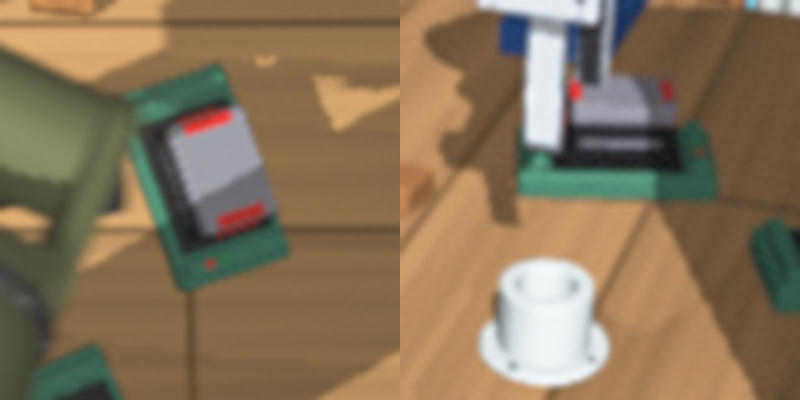

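The battery sits in the bay of the far charger: top face at crop (220,170), latches at raw (381,169) and (390,194), square and within 1 mm of the centre. The flange is next.

{"api": "jog_arm", "payload": {
  "motion": [
    [-0.002, -0.04, 0, 0, 0, 0, 1],
    [0, 0, 0.03, 0, 0, 0, 1],
    [0, 0, 0.03, 0, 0, 0, 1],
    [0, 0, 0.02, 0, 0, 0, 1],
    [0, 0, 0, 0, 0, 0, 1]
  ]
}}

```text
time_s: 21.9
ee_pos: [0.4348, -0.1302, 0.0684]
eef_rot: [-3.14, 0.004, -0.0]
force: [-0.2, 0.6, 1.0]
grip_width: 0.0938
grip_force: 0.0
```

{"api": "jog_arm", "payload": {
  "motion": [
    [0, 0, 0.03, 0, 0, 0, 1],
    [0, 0, 0.02, 0, 0, 0, 1],
    [0, 0, 0.007, 0, 0, 0, 1],
    [0, 0, 0, 0, 0, 0, 1],
    [0, 0, 0, 0, 0, 0, 1]
  ],
  "squeeze": 15
}}

```text
time_s: 22.4
ee_pos: [0.4367, -0.1306, 0.0147]
eef_rot: [3.141, -0.002, -0.0]
force: [-0.1, -0.7, 0.4]
grip_width: 0.0941
grip_force: 0.0
```

{"api": "jog_arm", "payload": {
  "motion": [
    [0, 0, 0, 0, 0, 0, 0.4],
    [0, 0, 0, 0, 0, 0, -1],
    [0, 0, 0, 0, 0, 0, -1],
    [0, 0, 0, 0, 0, 0, -1],
    [0, 0, 0, 0, 0, 0, -1]
  ]
}}

```text
time_s: 22.9
ee_pos: [0.436, -0.1302, 0.0136]
eef_rot: [-3.142, -0.0, -0.0]
force: [-1.5, 1.1, 2.2]
grip_width: 0.0597
grip_force: 15.0
```

{"api": "jog_arm", "payload": {
  "motion": [
    [0, 0, -0.01, 0, 0, 0, -1],
    [0, 0, -0.03, 0, 0, 0, -1],
    [0, 0, -0.04, 0, 0, 0, -1],
    [0, 0, -0.03, 0, 0, 0, -1],
    [0.03, 0, 0, 0, 0, 0, -1]
  ]
}}

```text
time_s: 23.4
ee_pos: [0.4665, -0.1309, 0.1286]
eef_rot: [3.139, -0.006, -0.001]
force: [-0.9, -1.3, -1.2]
grip_width: 0.0597
grip_force: 15.0
```

{"api": "jog_arm", "payload": {
  "motion": [
    [0.038, 0.0046, 0, 0, 0, 0, -1],
    [0.038, 0.0046, 0, 0, 0, 0, -1],
    [0.038, 0.0046, 0, 0, 0, 0, -1],
    [0.038, 0.0046, 0, 0, 0, 0, -1],
    [0.037, 0.0046, 0, 0, 0, 0, -1]
  ]
}}

```text
time_s: 23.9
ee_pos: [0.6563, -0.1533, 0.124]
eef_rot: [3.142, 0.0, -0.0]
force: [0.2, 0.5, -0.4]
grip_width: 0.0602
grip_force: 15.0
```

{"api": "jog_arm", "payload": {
  "motion": [
    [0, 0, 0.03, 0, 0, 0, -1],
    [0, 0, 0.03, 0, 0, 0, -1],
    [0, 0, 0, 0, 0, 0, -1],
    [0, 0, 0, 0, 0, 0, -1],
    [0, 0, 0, 0, 0, 0, -1]
  ]
}}

```text
time_s: 24.4
ee_pos: [0.6558, -0.1535, 0.0659]
eef_rot: [3.141, -0.003, -0.0]
force: [-0.3, 0.4, -1.4]
grip_width: 0.0598
grip_force: 15.0
```

```bash
python3 - <<'E'
from h import *
S=grab("side","side9.png")
cv2.imwrite("pics/a10.png",cv2.resize(S[100:210,160:280],None,fx=5,fy=5,interpolation=2))
e=ctrl.get_obs()["ee_pos"];print(e)
print("foot bottom proj",proj("side",e-[0,0,.0135]),"mark proj",proj("side",[.6547,-.1531,.016]),"seen mark 212.54,171.79")
E
```

```text
[ 0.65576917 -0.15349187  0.06585045]
foot bottom proj [211.96524365 159.05280818] mark proj [213.0151249  170.57091465] seen mark 212.54,171.79
```

View pics/a10.png

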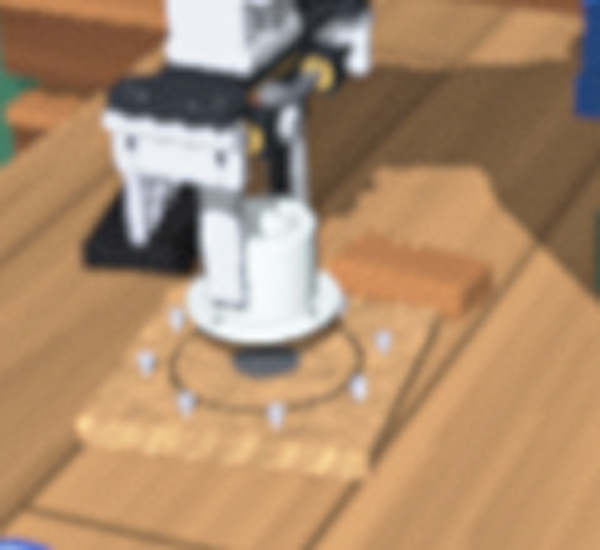

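The flange hangs upright above the panel, foot at crop (265,305), over the dark disc at (265,360).

{"api": "jog_arm", "payload": {
  "motion": [
    [-0.001, 0, 0.015, 0, 0, 0, -1],
    [0, 0, 0.01, 0, 0, 0, -1],
    [0, 0, 0.007, 0, 0, 0, -1],
    [0, 0, 0, 0, 0, 0, -1],
    [0, 0, 0, 0, 0, 0, -1]
  ]
}}

```text
time_s: 24.95
ee_pos: [0.654, -0.1533, 0.0313]
eef_rot: [-3.142, 0.0, -0.0]
force: [0.7, -0.3, -0.3]
grip_width: 0.0596
grip_force: 15.0
```

{"api": "jog_arm", "payload": {
  "motion": [
    [0, 0, 0.002, 0, 0, 0, -1],
    [0, 0, 0.001, 0, 0, 0, -1],
    [0, 0, 0.001, 0, 0, 0, -1],
    [0, 0, 0, 0, 0, 0, -1],
    [0, 0, 0, 0, 0, 0, -1]
  ]
}}

```text
time_s: 25.45
ee_pos: [0.6543, -0.1534, 0.0291]
eef_rot: [3.141, -0.001, -0.0]
force: [-5.0, 2.0, 11.3]
grip_width: 0.0601
grip_force: 15.0
```

{"api": "jog_arm", "payload": {
  "motion": [
    [0, 0, -0.0005, 0, 0, 0, -1],
    [0, 0, 0, 0, 0, 0, 0.3],
    [0, 0, 0, 0, 0, 0, 0.6],
    [0, 0, 0, 0, 0, 0, 0.6],
    [0, 0, -0.02, 0, 0, 0, 0.6]
  ]
}}

```text
time_s: 25.95
ee_pos: [0.6526, -0.1528, 0.0453]
eef_rot: [-3.14, 0.005, -0.0]
force: [-0.1, -0.8, 0.7]
grip_width: 0.0747
grip_force: 0.0
```

{"api": "jog_arm", "payload": {
  "motion": [
    [0, 0, -0.03, 0, 0, 0, 1],
    [0, 0, -0.04, 0, 0, 0, 1],
    [0, 0, -0.04, 0, 0, 0, 1],
    [-0.02, 0.02, -0.02, 0, 0, 0, 1],
    [-0.03, 0.035, 0, 0, 0, 0, 1]
  ]
}}

```text
time_s: 26.45
ee_pos: [0.6052, -0.2076, 0.1813]
eef_rot: [3.14, -0.005, 0.003]
force: [0.6, -0.9, -1.2]
grip_width: 0.0939
grip_force: 0.0
```

{"api": "jog_arm", "payload": {
  "motion": [
    [-0.03, 0.035, 0, 0, 0, 0, 1],
    [-0.03, 0.035, 0, 0, 0, 0, 1],
    [-0.03, 0.035, 0, 0, 0, 0, 1],
    [-0.03, 0.035, 0, 0, 0, 0, 1],
    [-0.03, 0.035, 0, 0, 0, 0, 1]
  ]
}}

```text
time_s: 26.95
ee_pos: [0.4525, -0.3844, 0.178]
eef_rot: [3.141, -0.0, -0.0]
force: [0.0, -0.8, 0.4]
grip_width: 0.0945
grip_force: 0.0
```

{"api": "jog_arm", "payload": {
  "motion": [
    [0, 0, 0, 0, 0, 0, 1],
    [0, 0, 0, 0, 0, 0, 1],
    [0, 0, 0, 0, 0, 0, 1],
    [0, 0, 0, 0, 0, 0, 1],
    [0, 0, 0, 0, 0, 0, 1]
  ]
}}

```text
time_s: 27.45
ee_pos: [0.4546, -0.3824, 0.1779]
eef_rot: [-3.141, 0.0, 0.001]
force: [0.6, -0.1, 0.8]
grip_width: 0.0941
grip_force: 0.0
```

```bash
python3 - <<'E'
from h import *
T,S=[grab(n,f"{n}10.png") for n in("top","side")]
cv2.imwrite("pics/a11.png",np.hstack([cv2.resize(i,(400,300),interpolation=3) for i in(T,S)]))
cv2.imwrite("pics/a12.png",np.hstack([cv2.resize(T[70:220,80:330],None,fx=3.2,fy=3.2,interpolation=2)]))
W=((0,0,150),(180,60,255)); m=mask(T,*W,(283,95,322,135)); print(blobs(m)[:2])
cs,h=cv2.findContours(m,cv2.RETR_CCOMP,cv2.CHAIN_APPROX_NONE)
for c,k in zip(cs,h[0]):
    M=cv2.moments(c)
    if M['m00']>20: u=(M['m10']/M['m00'],M['m01']/M['m00']);print(k[3]>=0,M['m00'],plane("top",u,.066)[:2],plane("top",u,.021)[:2])
l=blobs(mask(T,(170,120,90),(8,255,255),(105,155,150,200)))[:2];print(l,plane("top",l[0][1],.064)[:2])
E
```

```text
[(543, [302.45, 116.47], [289, 102, 29, 29]), (9, [291.0, 96.0], [290, 95, 3, 3])]
False 614.5 [ 0.64240705 -0.14960335] [ 0.65352215 -0.15398416]
True 125.5 [ 0.65159635 -0.15270242] [ 0.66301438 -0.15718539]
[(288, [125.01, 174.79], [113, 165, 24, 21])] [0.47680529 0.35021237]
```

View pics/a11.png

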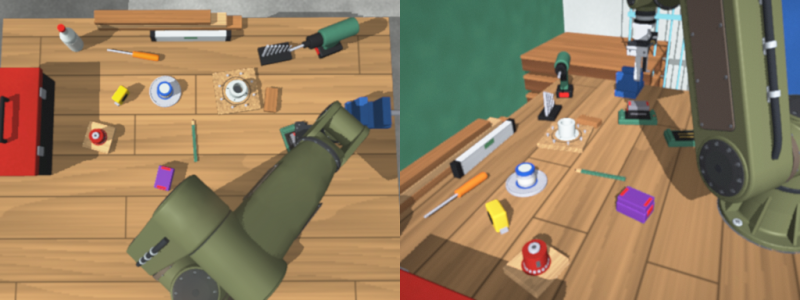

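View pics/a12.png

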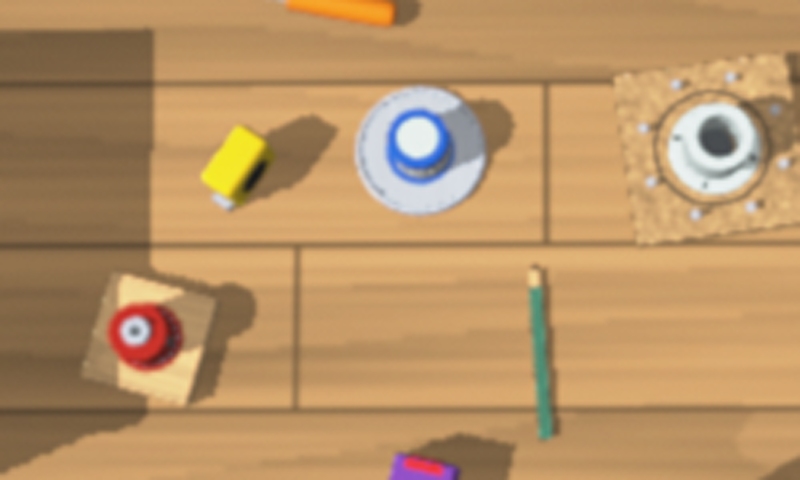

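All four things are upright and centred: tin in the dish (420,145), flange inside the circle (715,148), hole saw on the block (145,335), and the battery in the far charger. The pencil and tape haven't moved.

```bash
python3 -c "
from station import ctrl
print(ctrl.hand_in())"
```

```text
the job is handed in; nothing more can be done
None
```

I handed the job in at about 27.5 s, no verdict shown: battery, flange, hole saw and tin stand upright and released on their places (battery, flange and tin measured within about 2 mm of centre, the hole saw's seat checked in the pictures); the pencil and tape were not touched.

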